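Finish two LED lamps on the assembly line

ROBOT

A 6-joint arm with a two-finger parallel gripper is mounted at the origin on the work surface. World frame = base frame: x ahead of the robot, y to its left, z up, the work surface at z = 0. Lengths are in m, angles in rad, forces in N, time in s.
With the tool pointing down it reaches from about 0.275 to 0.875 m from the base axis. Payload 12.5 kg.
Tool frame: the origin (TCP) lies at the very end of the fingers, on their centre line; the grasp point (between the pads) lies 19 mm behind it; z points along the fingers, y is the line along which they close (so a half turn about z gives the same grasp; the last joint's range is limited). The gripper opens to 85 mm and grips with 20 to 120 N. Pads are 22 mm wide; open, the fingers measure 114 mm over their backs; the gripper's body (76 mm by 85 mm) begins 54 mm behind the grasp point. The pads swing forward as they close: fully open they stand 13 mm farther back than shut.
Start: joints at [1.072, 0.351, 1.652, -0, 1.139, -0.085], TCP at [0.221, 0.504, 0.231] pointing down, gripper open.
Joint ranges: [-2.75, 2.75], [-0.79, 2.1], [0.01, 2.65], [-1.57, 4.71], [0.07, 3.14], [-2.87, 2.87]. Speed limits (rad/s): [2.22, 2.22, 2.79, 3.14, 3.14, 3.14].

INTERFACE

Orientations are given as a 3x3 rotation matrix whose columns are the frame's x, y, z axes.
In Python, from bench import manip gives the robot as it stands. Calls block until the motion is done:
- manip.move_ptp(position, orientation): joint-space move of the TCP to a pose.
- manip.move_l(position, attitude=None, max_speed=0.15): straight line of the TCP; attitude=None keeps the orientation; max_speed is the mean speed in m/s.
- manip.move_j(angles): joint-space move.
- manip.set_gripper(opening, effort=None): opening from 0.0 (shut) to 1.0 (fully open); effort is the grip in N (None keeps the last); returns when the fingers have stopped.
- manip.dwell(seconds).
- manip.inverse_kinematics(position, orientation): joint angles nearest the present ones, or None.
- manip.grab_frame(name): name is "side" or "top"; returns (picture, depth): 400x640x3 uint8, red, green, blue; 400x640 float32, m along the optical axis (not along the pixel's ray), 0 where there is no reading.
- manip.get_calibration(name): a dict with "camera_matrix" (3x3 intrinsics, pixels), "k1" (the pictures are not rectified: a ray, as slopes to the right and down, at radius r is drawn at 1 + k1 r^2 times it, then the intrinsics apply), "R" (3x3) and "t" (3): a world point X has camera coordinates R X + t. Camera axes: x right, y down, z forward; pixel columns grow to the right and rows downward; lengths in m; the calibration is good to about 2 mm. A picture is of the moment at which its call begins. get_calibration takes no time and is no camera call.
A pose or a line that the arm cannot do raises manip.Unreachable and nothing moves.
- manip.sign_off(): hands the job in; it is judged then, once.
Trained networks look in the newest picture that a camera, given by its name, has taken for a name from the list of things; names that differ only in an ending like _2 or _b are one class to them, and where a whole thing is asked for, a point or a joint stands for the part that bears it (a point fixed in the world has none). Each returns a list of dicts, best first, with "confidence" (0 to 1); they miss things now and then, are a little off and sometimes report something else, mostly with a low value. They report only what shows in the picture. A call takes as long as a camera call. They do not tell look-alikes from the thing itself.
- manip.look_for(camera, name): "at" ([x, y, z] in m, in world coordinates, good to about 4 mm: the middle of the surface that is visible of it).
Readings, each from a call of its own:
- manip.current_time(): time.
- manip.current_qpos(): joint angles.
- manip.current_joint_vel(): joint speeds.
- manip.current_joint_torque(): joint torques, N m.
- manip.current_ee_pos(): TCP position.
- manip.current_tcp_rot(): TCP orientation.
- manip.current_force(): force on the tool from outside, world axes, zero at the start.
- manip.current_ft_torque(): the same for the moment, N m.
- manip.current_grip_width(): opening from 0.0 (shut) to 1.0 (fully open).
- manip.current_grip_force(): force on a finger pad.
Only numpy, scipy, OpenCV 4.12 (cv2) and the standard library are available. Lean on these libraries where they do the work, as an engineer would, in place of code of your own. Each camera call takes 0.05 s, during which the arm holds its last target. There are 200 camera calls.

TASK

Finish the two lamps: on the white base stack the aluminium heat sink, then the green LED board, turned so that its slot drops over the red key and it lies flat on the heat sink, and then the white cover over the board; on the black base, whose board is already fitted, set the orange cover. Everything must sit fully down and level, and the red bin, the tape roll and the screwdriver stay where they are.

Things in the scene. Friction and masses are not known exactly. Their poses are not given: they have to be found in the camera images.
- heat_sink: heat sink: loose aluminium ring with dark fin gaps round its side, 62 mm across, 20 mm high, plain round bore 32 mm, about 160 g, lying flat. Goes on the white base disc, its bore clearing post and key at any yaw; seated, its underside is 12 mm above the base's underside. Origin at the centre of its underside, z up.
- led_board: LED board: loose green disc 46 mm across, 10 mm thick, yellow chips on top, 50 g. Keyhole: 15 mm square at its centre plus a slot 10 mm wide along the board's own +x to 16.5 mm from the centre; a red mark lies beyond the slot's end. Rests on the heat sink with its +x along the white base's +x, underside then 32 mm above the base's underside. Origin: centre of underside, z up.
- white_cover: white lamp cover: an upside-down round cup, 60 mm across and 38 mm high, origin at the centre of its open lower rim, z up. The skirt is 60 mm outside, 53 mm inside and 22 mm deep; the upper part, from 26 to 38 mm above the rim, is a solid round grip knob 44 mm across. About 60 g. Its yaw means nothing.
- orange_cover: orange lamp cover: an upside-down round cup, 60 mm across and 38 mm high, origin at the centre of its open lower rim, z up. The skirt is 60 mm outside, 53 mm inside and 22 mm deep; the upper part, from 26 to 38 mm above the rim, is a solid round grip knob 44 mm across. About 60 g. Its yaw means nothing.
- white_base: white lamp base, fixed: white disc 110 mm across, 12 mm thick, with a central steel post 12 mm across (cylinder to 44 mm above the base's underside, then a cone to 48 mm). A red key rib 6 mm wide runs from the post's axis to 13 mm out along the base's own +x, top at 44 mm. The white cover's rim ends 32 mm above the underside, on the heat sink. Origin at the centre of the underside, z up.
- black_base: black lamp base, fixed: black disc 110 mm across, 12 mm thick, carrying a fitted heat sink (62 mm across, top 32 mm above the base's underside) and green LED board (46 mm across, top 42 mm, steel stub to 46 mm). A cover goes over the board and stands on that heat sink, rim 32 mm above the base's underside. Origin at the centre of the underside, z up.
- red_bin: red open plastic bin 140 x 200 x 60 mm with small parts in it. Bystander, not part of the job; loose, to be left where it is. Origin at the centre of its underside.
- tape_roll: brown tape core, a ring 90 mm across and 35 mm high, standing flat. Bystander, not part of the job; loose, to be left where it is. Origin at the centre of its underside.
- screwdriver: screwdriver lying on the table, about 200 mm long. Bystander, not part of the job; loose, to be left where it is. Origin at the centre of its underside (about half-way along it).
Not all that is in view belongs to the job. Several things have the shape of the black_base; the one meant has the colours described above.

How it is judged:
By the outcome, as a careful person would: the job done as asked, in the order asked, and still so for the second after the job is handed in, with the robot touching nothing.
It also fails if it takes over 106 s, if anything falls off the work surface, if the arm or the gripper's body presses on something with over 40 N, if the wrist force passes 120 N, or if a joint passes its speed limit or range.

## Working session

There is one attempt and no reset: what is moved stays moved. The work goes in short steps, each a Python script; the robot and the scene stay as the last script left them, time stands still between calls to the robot, and variables do not carry over. Pictures are saved under pics/ and viewed, at most 14 in all, crops included, and the job is handed in when it is done.

```bash
ls; mkdir -p pics
cat > h.py <<'E'
from bench import manip
import numpy as np, cv2
def cal(c):
    d=manip.get_calibration(c); return np.array(d["camera_matrix"]),d["k1"],np.array(d["R"]),np.array(d["t"])
def world(c,uv,depth):  # uv Nx2 px, depth N
    K,k1,R,t=cal(c); uv=np.atleast_2d(np.float64(uv))
    p=cv2.undistortPoints(uv[:,None],K,np.array([k1,0,0,0.]))[:,0]
    X=np.c_[p,np.ones(len(p))]*np.reshape(depth,(-1,1))
    return (X-t)@R
def plane(c,uv,z):
    K,k1,R,t=cal(c); uv=np.atleast_2d(np.float64(uv))
    p=cv2.undistortPoints(uv[:,None],K,np.array([k1,0,0,0.]))[:,0]
    d=np.c_[p,np.ones(len(p))]@R; o=-t@R
    return o+d*((z-o[2])/d[:,2])[:,None]
def pix(c,X):
    K,k1,R,t=cal(c); X=np.atleast_2d(np.float64(X))
    return cv2.projectPoints(X,cv2.Rodrigues(R)[0],t,K,np.array([k1,0,0,0.]))[0][:,0]
def cloud(c,depth):
    v,u=np.mgrid[:400,:640]; return world(c,np.c_[u.ravel(),v.ravel()],depth.ravel()).reshape(400,640,3)
def save(n,img): cv2.imwrite("pics/"+n,cv2.cvtColor(np.ascontiguousarray(img),cv2.COLOR_RGB2BGR))
def down(yaw):  # tool z down; tool y (closing) at angle yaw+90 from world x
    c,s=np.cos(yaw),np.sin(yaw); return np.array([[c,s,0],[s,-c,0],[0,0,-1.]])
E
python3 - <<'E'
from h import *
for c in("top","side"):
    p,d=manip.grab_frame(c); save(c+"0.png",p); np.savez("f_"+c,p=p,d=d)
    K,k1,R,t=cal(c); print(c,(-t@R).round(3),R[2].round(3),K[0,0].round(1))
    for n in "heat_sink led_board white_cover orange_cover white_base black_base red_bin tape_roll screwdriver".split():
        for r in manip.look_for(c,n): print(n,np.round(r["at"],3),round(r["confidence"],2),pix(c,r["at"])[0].round())
print(manip.current_time(),manip.current_tcp_rot())
E
```

```text
pics
top [3.120e-01 1.000e-03 1.223e+00] [ 0.227 -0.011 -0.974] 505.7
heat_sink [ 0.469 -0.118  0.021] 0.64 [367. 253.]
led_board [0.482 0.307 0.011] 0.8 [190. 256.]
led_board [0.632 0.13  0.012] 0.65 [263. 192.]
white_cover [ 0.477 -0.284  0.029] 0.75 [436. 246.]
orange_cover [0.432 0.103 0.032] 0.94 [274. 272.]
white_base [0.633 0.13  0.012] 0.61 [263. 192.]
white_base [ 0.481 -0.283  0.032] 0.32 [436. 245.]
black_base [ 0.6   -0.131  0.01 ] 0.67 [369. 201.]
black_base [ 0.762 -0.18   0.011] 0.64 [384. 138.]
red_bin [0.693 0.386 0.005] 0.79 [161. 174.]
tape_roll [ 0.662 -0.35   0.031] 0.77 [456. 170.]
screwdriver [ 0.827 -0.028  0.022] 0.82 [323. 115.]
screwdriver [ 0.659 -0.351  0.032] 0.74 [457. 172.]
side [-0.035 -0.616  0.694] [ 0.546  0.575 -0.609] 409.2
heat_sink [ 0.466 -0.125  0.025] 0.61 [335. 242.]
led_board [0.477 0.295 0.008] 0.45 [237. 175.]
white_cover [ 0.471 -0.288  0.027] 0.74 [391. 277.]
orange_cover [0.422 0.093 0.028] 0.92 [263. 208.]
white_base [0.626 0.13  0.013] 0.88 [311. 175.]
white_base [ 0.595 -0.15   0.013] 0.2 [378. 225.]
black_base [ 0.324 -0.211  0.012] 0.92 [316. 300.]
black_base [ 0.751 -0.196  0.016] 0.91 [429. 205.]
black_base [ 0.588 -0.152  0.015] 0.75 [377. 226.]
red_bin [0.692 0.386 0.024] 0.65 [274. 135.]
red_bin [ 0.818 -0.034  0.021] 0.31 [396. 169.]
tape_roll [ 0.649 -0.355  0.019] 0.73 [461. 253.]
screwdriver [ 0.814 -0.034  0.02 ] 0.61 [395. 170.]
1.0 [[-9.15598236e-01  4.02094356e-01 -6.42578827e-06]
 [ 4.02094356e-01  9.15598236e-01  2.97912097e-06]
 [ 7.08132812e-06  1.43904709e-07 -1.00000000e+00]]
```

View pics/top0.png

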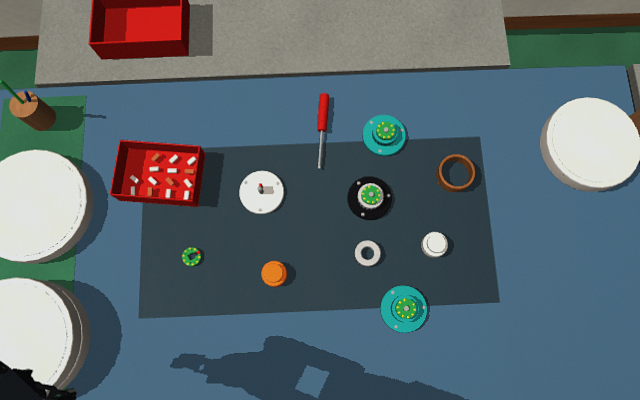

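View pics/side0.png

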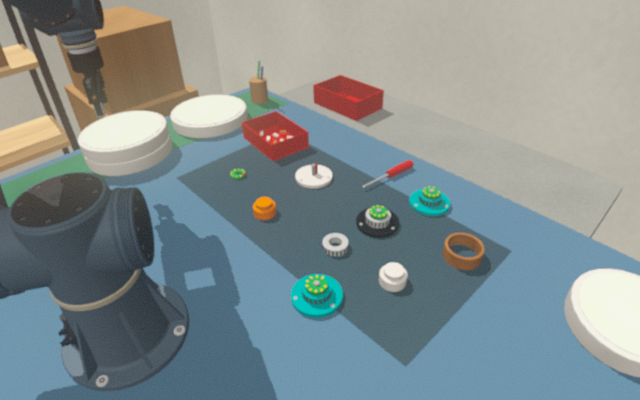

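The candidates in the top picture are:
- **Black base:** black disc at (369,197). The teal look-alikes are at (384,135) and (405,308).
- **White base:** (262,191). The plates at the left and right edges are not it.
- **Heat sink:** the loose ring at (368,253).
- **LED board:** the loose board at (191,256). The others are fitted.
- **Covers:** white at (435,244) and orange at (274,272).

Next I'll take close crops and fit circles.

```bash
cat > m.py <<'E'
from h import *
def fit(c,P,p,guess,zr,r,rad):
    # centre of a disc of radius rad from cloud points in the height band
    g=np.array(guess); m=(np.hypot(P[...,0]-g[0],P[...,1]-g[1])<rad)&(P[...,2]>zr[0])&(P[...,2]<zr[1])
    q=P[m]; (cx,cy),R=cv2.minEnclosingCircle(np.float32(q[:,:2]*1000))
    return np.round([cx,cy,R],1),q[:,:2].mean(0).round(4)*1000,np.median(q[:,2]).round(4),len(q)
E
python3 - <<'E'
from m import *
T={'heat_sink':((.469,-.118),(.016,.024),.04),'led':((.482,.307),(.006,.014),.03),'wcov':((.477,-.284),(.034,.042),.03),'ocov':((.432,.103),(.034,.042),.03),
'wbase':((.633,.13),(.008,.016),.065),'bbase_disc':((.6,-.131),(.007,.016),.065),'bboard':((.6,-.131),(.038,.05),.035),'wpost':((.633,.13),(.030,.05),.035)}
for c in("top","side"):
    f=np.load(f"f_{c}.npz"); P=cloud(c,f["d"])
    for k,(g,z,r) in T.items():
        try: print(c,k,*fit(c,P,f["p"],g,z,0,r))
        except Exception as e: print(c,k,'none')
f=np.load("f_top.npz");p=f["p"]
cr=[cv2.resize(p[v-25:v+25,u-32:u+32],None,fx=6,fy=6,interpolation=cv2.INTER_CUBIC) for u,v in((191,256),(262,191),(369,197),(368,253))]
save("crops0.png",np.vstack([np.hstack(cr[:2]),np.hstack(cr[2:])]))
E
```

```text
top heat_sink [ 470.7 -118.    31.1] [ 470.3 -118. ] 0.0203 357
top led [479.4 304.8  26.7] [481.  305.2] 0.0098 198
top wcov [ 483.7 -281.4   22.1] [ 484.9 -281.1] 0.0379 239
top ocov [431.3 106.4  21.8] [431.4 106.4] 0.0377 262
top wbase [635.7 127.5  61.2] [633.6 133.9] 0.0121 1313
top bbase_disc [ 603.9 -133.9   60.1] [ 605.8 -132.1] 0.0118 905
top bboard [ 609.1 -131.5   23.7] [ 608.6 -132.1] 0.0425 271
top wpost [638.3 132.9   9.8] [636.5 133.3] 0.0443 32
side heat_sink [ 470.5 -121.5   32.1] [ 469.2 -123.7] 0.0205 314
side led [482.  304.3  25.3] [480.9 301.7] 0.0105 108
side wcov [ 483.1 -283.9   23.2] [ 482.6 -285.6] 0.0382 248
side ocov [432.2 101.6  23.2] [430.6 100.9] 0.0386 147
side wbase [634.8 130.5  56.6] [630.4 124.8] 0.0129 582
side bbase_disc [ 608.7 -137.7   56.6] [ 594.2 -147.5] 0.0125 578
side bboard [ 610.8 -137.2   24.9] [ 607.4 -138.2] 0.0428 197
side wpost [639.4 128.3   9.5] [637.8 127.7] 0.041 36
```

View pics/crops0.png

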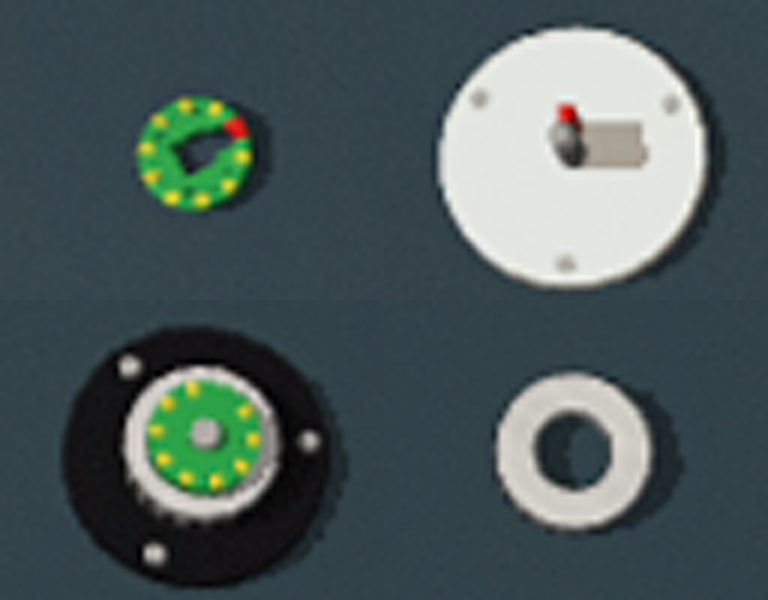

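The crops confirm the choice. The loose board at (191,256) has its red mark up-right, so its slot points that way. On the white base the red key at (261,184) points up the image, about +x. The black base at (369,197) carries the silver heat sink and green board, and the loose ring is at (368,253). The two cameras differ by about 4 mm in y, so I'll refine with contour fits and correct against the robot frame.

```bash
cat >> m.py <<'E'
from scipy.optimize import least_squares
def hsv(p): return cv2.cvtColor(p,cv2.COLOR_RGB2HSV).astype(int)
def mask(p,kind):
    H=hsv(p); h,s,v=H[...,0],H[...,1],H[...,2]
    m={'white':(s<60)&(v>120),'green':(h>18)&(h<85)&(s>100)&(v>80),'orange':(h>3)&(h<20)&(s>150)&(v>100),
       'red':((h<6)|(h>172))&(s>130)&(v>60),'black':(v<36)}[kind]
    return m.astype(np.uint8)
def circ(c,p,kind,guess,z,R,win=None):
    """fixed-radius robust circle fit to the upsampled colour outline, on plane z"""
    u,v=pix(c,[*guess,z])[0].astype(int); w=win or 34; x0,y0=max(u-w,0),max(v-w,0); S=8
    q=cv2.resize(p[y0:v+w,x0:u+w],None,fx=S,fy=S,interpolation=cv2.INTER_CUBIC)
    cs,_=cv2.findContours(mask(q,kind),cv2.RETR_LIST,cv2.CHAIN_APPROX_NONE)
    pts=np.vstack([k[:,0] for k in cs if len(k)>60]); uv=(pts+.5)/S-.5+[x0,y0]
    X=plane(c,uv,z)[:,:2]*1000; g=np.array(guess)*1000
    d=np.hypot(*(X-g).T); X=X[abs(d-R)<7]
    f=lambda a: np.hypot(X[:,0]-a[0],X[:,1]-a[1])-R
    for _ in range(3):
        s=least_squares(f,g,loss='soft_l1',f_scale=.5); g=s.x
        d=np.hypot(*(X-g).T); 
    return g.round(2),np.median(abs(f(g))).round(2),len(X)
E
python3 - <<'E'
from m import *
for c in("top","side"):
    f=np.load(f"f_{c}.npz");p=f["p"];P=cloud(c,f["d"])
    for n,k,g,z,R in(('heat_sink','white',(.4705,-.120),.020,31),('led','green',(.480,.305),.010,23),('wcov','white',(.484,-.283),.038,22),
      ('ocov','orange',(.432,.104),.038,22),('ocov skirt','orange',(.432,.104),.026,30),('wbase','white',(.635,.130),.012,55),('bsink','white',(.609,-.134),.032,31),('bboard','green',(.609,-.134),.042,23)):
        try: print(c,n,*circ(c,p,k,g,z,R))
        except Exception as e: print(c,n,repr(e))
    for n,g,z in(('key',(.64,.13),.044),('mark',(.482,.305),.010)):
        u,v=pix(c,[*g,z])[0].astype(int); S=8;w=14
        q=cv2.resize(p[v-w:v+w,u-w:u+w],None,fx=S,fy=S,interpolation=cv2.INTER_CUBIC)
        ys,xs=np.nonzero(mask(q,'red')); uv=(np.c_[xs,ys]+.5)/S-.5+[u-w,v-w]
        X=plane(c,uv,z)[:,:2]*1000
        if len(X): print(c,n,X.mean(0).round(1),np.percentile(X,[2,98],axis=0).round(1).tolist(),len(X))
# screws on white base, dark spots on top view
f=np.load("f_top.npz");p=f["p"]
for (a,b) in((480,98),(670,104),(566,263)):
    uv=[(a-384)/6+262-32-.5+.08,b/6+191-25-.5+.08]; print('screw',plane("top",uv,.012)[0].round(4))
cs=[]
for c,x0,y0,u0,v0 in(("top",262,191,0,0),("side",313,174,0,0)):
    q=np.load(f"f_{c}.npz")["p"]; cs.append(cv2.resize(q[y0-25:y0+25,x0-25:x0+25],(400,400),interpolation=cv2.INTER_CUBIC))
save("key.png",np.hstack(cs))
E
```

```text
top heat_sink [ 470.24 -118.01] 0.35 582
top led [481.16 305.92] 0.35 468
top wcov [ 485.91 -285.69] 1.45 248
top ocov [437.53 101.32] 1.14 226
top ocov skirt [430.41 105.79] 0.31 589
top wbase [634.12 133.92] 0.22 999
top bsink [ 607.91 -132.88] 0.59 815
top bboard [ 607.48 -133.2 ] 0.35 434
top key [642.6 131.6] [[637.7, 127.8], [646.4, 134.9]] 473
top mark [490.7 288.4] [[487.1, 284.4], [494.8, 292.8]] 628
side heat_sink [ 471.65 -119.78] 2.33 542
side led [481.13 301.74] 0.93 249
side wcov [ 487.38 -282.26] 0.62 237
side ocov [431.28 102.64] 0.41 192
side ocov skirt [433.93 106.9 ] 2.37 300
side wbase [639.82 133.48] 3.21 379
side bsink [ 604.86 -137.83] 1.39 405
side bboard [ 609.68 -136.2 ] 1.35 307
side key [644.4 128.6] [[642.2, 126.3], [646.4, 130.5]] 52Traceback (most recent call last):
  File "<stdin>", line 12, in <module>
  File "h.py", line 12, in plane
    p=cv2.undistortPoints(uv[:,None],K,np.array([k1,0,0,0.]))[:,0]
      ~~~~~~~~~~~~~~~~~~~^^^^^^^^^^^^^^^^^^^^^^^^^^^^^^^^^^^^
cv2.error: OpenCV(4.12.0) /io/opencv/modules/calib3d/src/undistort.dispatch.cpp:347: error: (-215:Assertion failed) CV_IS_MAT(_src) && CV_IS_MAT(_dst) && (_src->rows == 1 || _src->cols == 1) && (_dst->rows == 1 || _dst->cols == 1) && _src->cols + _src->rows - 1 == _dst->rows + _dst->cols - 1 && (CV_MAT_TYPE(_src->type) == CV_32FC2 || CV_MAT_TYPE(_src->type) == CV_64FC2) && (CV_MAT_TYPE(_dst->type) == CV_32FC2 || CV_MAT_TYPE(_dst->type) == CV_64FC2) in function 'cvUndistortPointsInternal'
```

```bash
cat >> h.py <<'E'
def yaw_ok(xyz,yaw):
    """yaw or yaw+pi (same grasp), whichever leaves joint 6 nearer zero"""
    best=None
    for k in(-1,0,1):
        q=manip.inverse_kinematics(xyz,down(yaw+k*np.pi))
        if q is not None and (best is None or abs(q[5])<best[0]): best=(abs(q[5]),yaw+k*np.pi)
    return best[1]
def st(tag=""):
    print(tag,"t%.1f"%manip.current_time(),"ee",np.round(manip.current_ee_pos(),4),"F",np.round(manip.current_force(),1),"w %.3f"%manip.current_grip_width(),"gf %.1f"%manip.current_grip_force())
E
python3 - <<'E'
from h import *
x,y=.4702,-.119
y1=yaw_ok([x,y,.1],np.pi/2); y0=yaw_ok([x,y,.1],0)
st("start")
manip.move_ptp([x,y,.08],down(y1)); st("hover")
manip.move_l([x,y,.004],max_speed=.25); st("down")
manip.set_gripper(0,20); st("sqx")
manip.set_gripper(1.0); 
manip.move_l([x,y,.06],max_speed=.3)
manip.move_ptp([x,y,.06],down(y0)); manip.move_l([x,y,.004],max_speed=.25)
manip.set_gripper(0,20); st("sqy")
manip.set_gripper(1.0); manip.move_l([x,y,.06],max_speed=.3); st("up")
manip.move_ptp([.36,.08,.20],down(y0)); st("away")
p,d=manip.grab_frame("top"); save("t1.png",p); np.savez("f_top1",p=p,d=d)
p,d=manip.grab_frame("side"); np.savez("f_side1",p=p,d=d)
E
python3 - <<'E'
from m import *
p=np.load("f_top1.npz")["p"]
print(circ("top",p,'white',(.4705,-.120),.020,31)); print(circ("top",p,'white',(.484,-.282),.026,30))
print(circ("top",p,'white',(.635,.132),.012,55))
for (a,b) in((480,98),(670,104),(566,263)):
    uv=[[(a-384)/6+262-32-.42,(b)/6+191-25-.42]]; X=plane("top",uv*2,.012)[0]; print('screw',X.round(4),np.degrees(np.arctan2(X[1]-.1339,X[0]-.6341)).round(1))
cs=[]
for c,x0,y0 in(("top",262,191),("side",313,174)):
    q=np.load(f"f_{c}.npz")["p"]; cs.append(cv2.resize(q[y0-20:y0+20,x0-20:x0+20],(400,400),interpolation=cv2.INTER_NEAREST))
save("key.png",np.hstack(cs))
E
```

```text
start t1.0 ee [0.2211 0.5036 0.2313] F [ 0.1 -0.4  1.1] w 1.003 gf 0.0
hover t3.4 ee [ 0.4704 -0.1185  0.0801] F [-0.2  0.4  0.7] w 0.996 gf 0.0
down t3.9 ee [ 0.4703 -0.1187  0.0043] F [-0.1 -0.3  0.6] w 1.002 gf 0.0
sqx t4.2 ee [ 0.4712 -0.1192  0.0056] F [-0.9  1.4  9.1] w 0.702 gf 19.8
sqy t7.1 ee [ 0.4711 -0.1193  0.0057] F [-2.1  1.2  8.6] w 0.725 gf 19.7
up t7.8 ee [ 0.4709 -0.1192  0.0611] F [-0.4 -0.  -1.3] w 1.000 gf 0.0
away t8.8 ee [0.3603 0.0796 0.1993] F [ 0.3  0.3 -0.4] w 0.999 gf 0.0
(array([ 471.3 , -117.01]), np.float64(0.28), 582)
(array([ 483.33, -279.74]), np.float64(0.55), 606)
(array([634.11, 133.92]), np.float64(0.28), 1000)
screw [0.6605 0.1716 0.012 ] 54.9
screw [0.6546 0.093  0.012 ] -63.4
screw [0.5889 0.1371 0.012 ] 176.0
```

View pics/key.png

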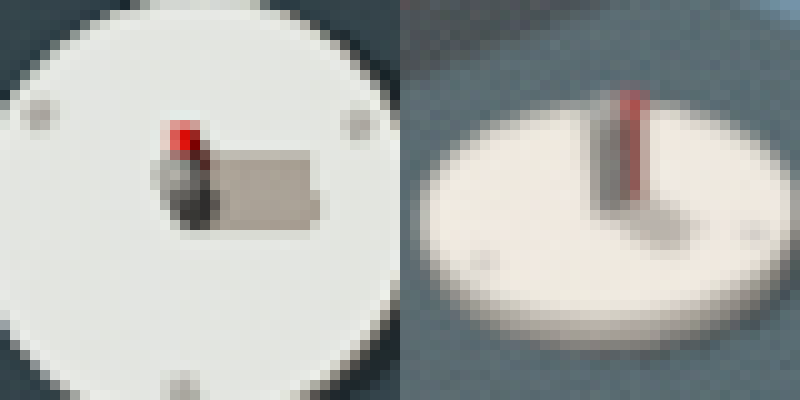

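```bash
python3 - <<'E'
from h import *
x,y=.4711,-.1192; X,Y=.6339,.1317
y0=yaw_ok([x,y,.06],0); yb=yaw_ok([X,Y,.1],0)
manip.move_ptp([x,y,.06],down(y0)); manip.move_l([x,y,.004],max_speed=.25)
manip.set_gripper(0,45); st("grip")
manip.move_l([x,y,.085],max_speed=.3); st("lift")
manip.move_ptp([X,Y,.085],down(yb)); st("hover")
manip.move_l([X,Y,.035],max_speed=.2); st("half")
manip.move_l([X,Y,.020],max_speed=.08); st("near")
manip.move_l([X,Y,.0165],max_speed=.05); st("seat")
manip.set_gripper(1.0); st("open")
manip.move_l([X,Y,.12],max_speed=.3)
yl=yaw_ok([.481,.3037,.1],0)
manip.move_ptp([.40,.30,.2],down(yl)); st("away")
p,d=manip.grab_frame("top"); np.savez("f_top2",p=p,d=d); a=p[171:211,242:282]
q,d=manip.grab_frame("side"); np.savez("f_side2",p=q,d=d); b=q[150:190,293:333]
save("sink.png",np.hstack([cv2.resize(i,(400,400),interpolation=cv2.INTER_CUBIC) for i in(a,b)]))
E
cat > yaw.py <<'E'
from m import *
from scipy.optimize import minimize
S=8
def hull(c,X,o,n):
    m=np.zeros((n*S,n*S),np.uint8); h=cv2.convexHull(np.float32((pix(c,X)-o+.5)*S)); cv2.fillConvexPoly(m,np.int32(h),1); return m
p=np.load("f_top.npz")["p"]; o=np.array([245,170]); n=32
q=cv2.resize(p[o[1]:o[1]+n,o[0]:o[0]+n],None,fx=S,fy=S,interpolation=cv2.INTER_CUBIC)
H=hsv(q); M=((H[...,0]<8)|(H[...,0]>170))&(H[...,1]>90); M=M.astype(np.uint8)
C=np.array([.6341,.1339]); th=np.linspace(0,2*np.pi,24); rng=[]
for yaw in range(-30,31,2):
    best=0
    for dx in(-1,0,1):
      for dy in(-1,0,1):
        a=np.radians(yaw); e=np.array([np.cos(a),np.sin(a)]); f=np.array([-e[1],e[0]]); c0=C+np.array([dx,dy])*.0007
        K=[[*(c0+e*r+f*w),z] for r in(0,.013) for w in(-.003,.003) for z in(.012,.044)]
        Pp=[[c0[0]+.006*np.cos(t),c0[1]+.006*np.sin(t),z] for t in th for z in(.012,.044)]+[[*c0,.048]]
        k=hull("top",K,o,n)&(1-hull("top",Pp,o,n)); best=max(best,(k&M).sum()/(k|M).sum())
    rng.append((round(float(best),3),yaw))
print(sorted(rng)[::-1][:6])
# board: red mark vs centre
c=np.array(circ("top",p,'green',(.480,.305),.010,23)[0]); 
u,v=pix("top",[.482,.305,.01])[0].astype(int); w=14
q=cv2.resize(p[v-w:v+w,u-w:u+w],None,fx=S,fy=S,interpolation=cv2.INTER_CUBIC)
X=lambda m: plane("top",(np.argwhere(m)[:,::-1]+.5)/S-.5+[u-w,v-w],.010)[:,:2]*1000
r=X(mask(q,'red')).mean(0); print("board",c,r,np.hypot(*(r-c)),np.degrees(np.arctan2(*(r-c)[::-1])))
dk=X(hsv(q)[...,2]<75); dk=dk[np.hypot(*(dk-c).T)<17]; g=dk.mean(0); print("hole",g,np.degrees(np.arctan2(*(g-c)[::-1])))
E
python3 yaw.py
```

```text
grip t10.7 ee [ 0.4721 -0.1193  0.0063] F [-3.2  2.4 19.2] w 0.704 gf 44.0
lift t11.1 ee [ 0.4717 -0.1193  0.0866] F [-0.3 -0.3 -2.2] w 0.703 gf 49.3
hover t13.4 ee [0.6337 0.1314 0.0847] F [ 0.1 -0.4 -1.7] w 0.702 gf 49.3
half t13.8 ee [0.6338 0.1315 0.035 ] F [ 0.3 -0.2 -1.4] w 0.699 gf 49.3
near t14.1 ee [0.6338 0.1317 0.0199] F [-0.4 -0.1 -1.4] w 0.706 gf 49.3
seat t14.4 ee [0.6346 0.1318 0.0186] F [-5.7 -1.5 14.7] w 0.703 gf 50.8
open t14.8 ee [0.6339 0.1317 0.0165] F [-1.2  0.2  0.2] w 1.000 gf 0.0
away t16.4 ee [0.4008 0.2996 0.1996] F [ 0.7  1.3 -0.3] w 0.999 gf 0.0
[(0.81, -2), (0.787, 0), (0.787, -4), (0.786, -6), (0.77, -8), (0.742, 2)]
board [481.16 305.92] [490.67342359 288.43780939] 19.903070541654433 -61.44593997601947
hole [483.10287421 304.16112935] -42.15432650363625
```

View pics/sink.png

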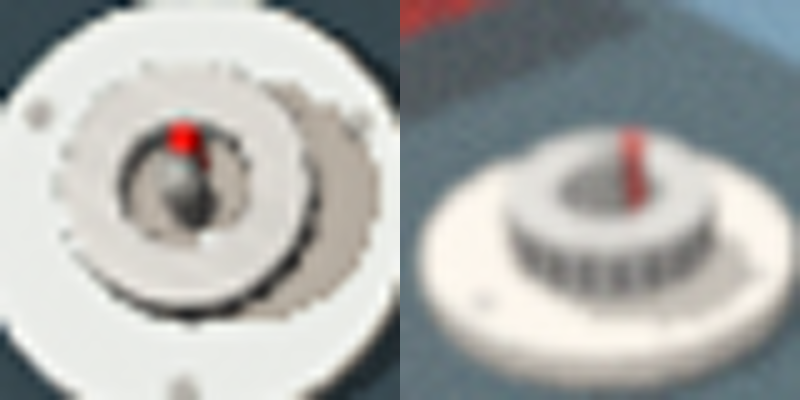

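The heat sink is down on the white base: its rim is level in both views and the seating height fits the 12 mm expected. The key and post stand clear inside the bore at (182,140) in the crop. Next is the board, centred by two squeezes with a contact probe for finger depth.

```bash
python3 - <<'E'
from h import *
x,y=.4810,.3037
b=np.radians(-61.4)
ya=yaw_ok([x,y,.1],b); yb=yaw_ok([x,y,.1],b+np.pi/2)
manip.move_ptp([x,y,.06],down(yb)); manip.set_gripper(.70,25); manip.move_l([x,y,.006],max_speed=.25); st("dn")
z=.006
while z>-.005:
    z-=.001; manip.move_l([x,y,z],max_speed=.05)
    F=manip.current_force()[2]
    if F>4: break
st("contact %.3f"%z)
zg=z+.003
manip.move_l([x,y,zg]); manip.set_gripper(0,25); st("sq1"); manip.set_gripper(.75); manip.move_l([x,y,.04],max_speed=.3)
manip.move_ptp([x,y,.04],down(ya)); manip.move_l([x,y,zg],max_speed=.25); manip.set_gripper(0,25); st("sq2")
manip.set_gripper(.75); manip.move_l([x,y,.06],max_speed=.3)
manip.move_ptp([.40,.18,.2],down(ya)); st("away")
p,d=manip.grab_frame("top"); np.savez("f_top3",p=p,d=d)
save("led3.png",cv2.resize(p[236:276,171:211],(400,400),interpolation=cv2.INTER_CUBIC))
E
sed 's/f_top.npz/f_top3.npz/' yaw.py | python3 - | tail -2
```

```text
dn t19.5 ee [0.4807 0.3035 0.0058] F [-0.5 -0.3  0.5] w 0.701 gf 0.0
contact -0.005 t22.2 ee [ 0.4811  0.3037 -0.0049] F [-0.5 -0.1  1.3] w 0.702 gf 0.6
sq1 t22.7 ee [ 0.481   0.3037 -0.0018] F [-0.1 -0.2  4.1] w 0.515 gf 25.7
sq2 t25.4 ee [ 0.4811  0.3038 -0.0011] F [-2.5 -0.7  7.6] w 0.526 gf 25.4
away t26.9 ee [0.4002 0.1803 0.1991] F [0.3 0.1 0.1] w 0.748 gf 0.0
[(0.783, -6), (0.775, -4), (0.767, -8), (0.764, 0), (0.745, -10), (0.739, -2)]Traceback (most recent call last):
  File "<stdin>", line 21, in <module>
  File "m.py", line 19, in circ
    pts=np.vstack([k[:,0] for k in cs if len(k)>60]); uv=(pts+.5)/S-.5+[x0,y0]
    return _nx.concatenate(arrs, 0, dtype=dtype, casting=casting)
           ~~~~~~~~~~~~~~~^^^^^^^^^^^^^^^^^^^^^^^^^^^^^^^^^^^^^^^
ValueError: need at least one array to concatenate
```

View pics/led3.png

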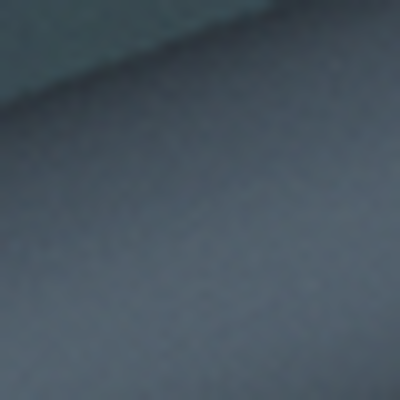

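The arm covers the board in this view, so I'll move further aside and look again.

```bash
python3 - <<'E'
from h import *
manip.move_ptp([.40,-.02,.2],down(yaw_ok([.40,-.02,.2],0))); st("away")
p,d=manip.grab_frame("top"); np.savez("f_top3",p=p,d=d)
save("led3b.png",cv2.resize(p[236:276,171:211],(400,400),interpolation=cv2.INTER_CUBIC))
E
sed 's/f_top.npz/f_top3.npz/' yaw.py | python3 - | tail -2
```

```text
away t28.4 ee [ 0.4001 -0.0197  0.1997] F [ 0.7  0.1 -0.4] w 0.746 gf 0.0
board [480.93 305.55] [490.58097913 288.24994079] 19.80993303820224 -60.84468057423672
hole [482.86478953 304.13229639] -36.231838961214606
```

View pics/led3b.png

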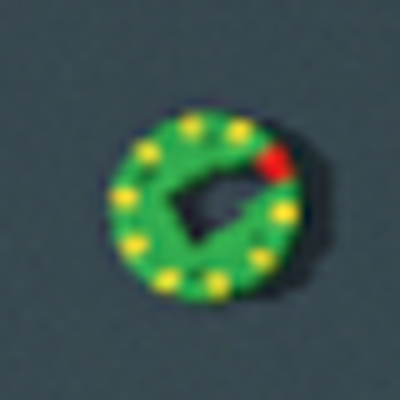

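Run:
```python
from h import *
x,y=.4811,.3037; X,Y=.6341,.1318; R=np.radians(57.5)
best=None
for g in(-61,29):
  for k in(-1,0,1):
    a=np.radians(g)+k*np.pi
    qa=manip.inverse_kinematics([x,y,.0],down(a)); qb=manip.inverse_kinematics([X,Y,.03],down(a+R))
    if qa is None or qb is None: continue
    s=max(abs(qa[5]),abs(qb[5])); 
    if best is None or s<best[0]: best=(s,a,g)
print(best); a=best[1]
manip.move_ptp([x,y,.06],down(a)); manip.move_l([x,y,-.002],max_speed=.25); manip.set_gripper(0,35); st("grip")
manip.move_l([x,y,.08],max_speed=.25); st("lift")
manip.move_ptp([X,Y,.075],down(a+R)); manip.dwell(.2); st("hover")
z0=np.array(manip.current_force()); z=.050
manip.move_l([X,Y,z],max_speed=.15); st("above")
while z>.0305:
    z-=.002; manip.move_l([X,Y,z],max_speed=.08); F=np.array(manip.current_force())-z0
    print("%.4f"%z,F.round(1))
    if F[2]>7: break
st("end")
```

```text
(np.float64(1.3766337526644596), np.float64(2.076941809873252), -61)
grip t30.5 ee [ 0.4817  0.3036 -0.0005] F [-0.9 -2.9  6.4] w 0.521 gf 34.7
lift t31.0 ee [0.4814 0.3038 0.0812] F [-0.4  0.1 -1.2] w 0.517 gf 35.8
hover t32.4 ee [0.6338 0.1324 0.075 ] F [ 0.2 -0.1  0.2] w 0.518 gf 35.8
above t32.7 ee [0.6335 0.1319 0.0495] F [-0.1 -0.9 -0.4] w 0.514 gf 35.8
0.0480 [ 0.2  0.2 -0.7]
0.0460 [-0.2 -0.3 -0.7]
0.0440 [ 0.6 -0.1 -0.8]
0.0420 [-0.5 -0.6 -0.4]
0.0400 [-0.4 -0.9 -0.4]
0.0380 [-0.  -0.1 -0.4]
0.0360 [-0.6 -0.6 -0.2]
0.0340 [-0.4  0.2 -0.4]
0.0320 [-0.9 -0.6 -1.1]
0.0300 [-5.9 -0.5 13.6]
end t35.2 ee [0.6343 0.1318 0.0314] F [-5.7 -0.6 13.8] w 0.519 gf 37.0
```

```bash
cat >> h.py <<'E'
def cover(x,y,X,Y,zg=.026):
    y1=yaw_ok([x,y,.1],np.pi/2); y0=yaw_ok([x,y,.1],0); yb=yaw_ok([X,Y,.1],0)
    manip.set_gripper(.75)
    manip.move_ptp([x,y,.09],down(y1)); manip.move_l([x,y,zg],max_speed=.25); st("dn")
    manip.set_gripper(0,20); st("sq1"); manip.set_gripper(.75); manip.move_l([x,y,.06],max_speed=.3)
    manip.move_ptp([x,y,.06],down(y0)); manip.move_l([x,y,zg],max_speed=.25)
    manip.set_gripper(0,35); st("grip"); g=manip.current_ee_pos()[2]
    manip.move_l([x,y,.11],max_speed=.3); st("lift")
    manip.move_ptp([X,Y,.11],down(yb)); manip.dwell(.2); f0=manip.current_force()[2]; st("hover")
    manip.move_l([X,Y,g+.044],max_speed=.2); z=g+.044
    while z>g+.0305:
        z-=.002; manip.move_l([X,Y,z],max_speed=.08); f=manip.current_force()[2]-f0
        if f>6: break
    st("seat rise %.4f"%(manip.current_ee_pos()[2]-g))
    return f
E
python3 - <<'E'
from h import *
manip.set_gripper(.75); st("open"); p=manip.current_ee_pos()
manip.move_l([.6341,.1318,.12],max_speed=.3)
manip.move_ptp([.45,-.2,.2],down(yaw_ok([.45,-.2,.2],0)));st("away")
p,d=manip.grab_frame("top"); np.savez("f_top4",p=p,d=d); a=p[171:211,242:282]
q,d=manip.grab_frame("side"); b=q[150:190,293:333]
save("led4.png",np.hstack([cv2.resize(i,(400,400),interpolation=cv2.INTER_CUBIC) for i in(a,b)]))
P=cloud("top",np.load("f_top4.npz")["d"]); m=(np.hypot(P[...,0]-.634,P[...,1]-.134)<.021)&(P[...,2]>.03)
q=P[m]; q=q[abs(q[:,2]-np.median(q[:,2]))<.004]; A=np.c_[q[:,:2]-q[:,:2].mean(0),np.ones(len(q))]; print("board plane tilt/height",np.linalg.lstsq(A,q[:,2],rcond=None)[0].round(4),len(q))
E
```

```text
open t35.5 ee [0.6341 0.1318 0.0298] F [-0.4  0.2 -0.2] w 0.750 gf 0.0
away t38.1 ee [ 0.4501 -0.1998  0.1997] F [-0.3 -0.3 -0.4] w 0.751 gf 0.0
board plane tilt/height [0.0091 0.0307 0.0418] 176
```

View pics/led4.png

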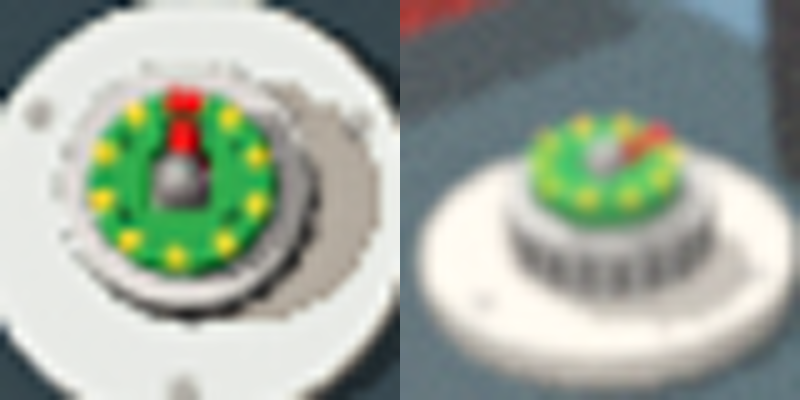

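The board lies flat with its top at 41.8 mm. The key sits in the slot at (183,140), in line with the red mark at (183,100). Next is the white cover.

Run:
```python
from h import *
f=cover(.4833,-.2825,.6341,.1318); print(f)
```

```text
dn t40.3 ee [ 0.4833 -0.2824  0.0264] F [ 1.3 -0.6 -0.1] w 0.752 gf 0.0
sq1 t40.6 ee [ 0.4842 -0.2831  0.0279] F [-1.2  1.4  6.4] w 0.504 gf 19.5
grip t43.2 ee [ 0.4838 -0.2828  0.0274] F [-2.   1.   6.9] w 0.491 gf 35.2
lift t43.6 ee [ 0.4837 -0.2828  0.1115] F [-0.8 -0.9 -1.1] w 0.496 gf 35.7
hover t45.9 ee [0.6341 0.1314 0.11  ] F [-0.6  0.7 -0.4] w 0.488 gf 35.6
seat rise 0.0319 t48.0 ee [0.6344 0.1318 0.0593] F [-7.1 -1.6 18.3] w 0.495 gf 37.4
18.69658679858
```

Run:
```python
from h import *
manip.set_gripper(.75); manip.move_l([.6341,.1318,.13],max_speed=.3)
f=cover(.4303,.1038,.6075,-.1352); print(f)
if f>6 and abs(manip.current_ee_pos()[2]-.0593)<.002:
    manip.set_gripper(.75); manip.move_l([.6075,-.1352,.13],max_speed=.3)
    manip.move_ptp([.36,.25,.25],down(yaw_ok([.36,.25,.25],0))); st("away")
    p,d=manip.grab_frame("top"); np.savez("f_top5",p=p,d=d); save("t5.png",p)
    q,d=manip.grab_frame("side"); save("s5.png",q)
    for n in("white_cover","orange_cover","red_bin","tape_roll","screwdriver"):
        for r in manip.look_for("top",n)[:2]: print(n,np.round(r["at"],3),round(r["confidence"],2))
    P=cloud("top",np.load("f_top5.npz")["d"])
    for g in((.634,.134),(.6077,-.133)):
        m=(np.hypot(P[...,0]-g[0],P[...,1]-g[1])<.026)&(P[...,2]>.064)&(P[...,2]<.077); v=P[m]
        A=np.c_[v[:,:2]-v[:,:2].mean(0),np.ones(len(v))]; print(v.mean(0).round(4),np.linalg.lstsq(A,v[:,2],rcond=None)[0].round(4))
    c=[q[150:190,293:333],q[190:230,357:397]]
    save("c5.png",np.hstack([cv2.resize(i,(400,400),interpolation=cv2.INTER_CUBIC) for i in c]))
```

```text
dn t50.8 ee [0.4304 0.1038 0.0261] F [-1.  -0.2  0.5] w 0.749 gf 0.0
sq1 t51.1 ee [0.4313 0.1039 0.0275] F [-0.  -0.4  6.1] w 0.499 gf 19.6
grip t53.7 ee [0.4308 0.1038 0.0272] F [-1.  -1.   5.3] w 0.497 gf 34.7
lift t54.1 ee [0.4308 0.1039 0.1114] F [ 0.4 -1.2 -0.8] w 0.492 gf 35.7
hover t56.6 ee [ 0.6075 -0.135   0.11  ] F [-0.1  0.3 -1.3] w 0.491 gf 35.6
seat rise 0.0319 t58.7 ee [ 0.6078 -0.1353  0.0591] F [-7.5  2.4 19.5] w 0.494 gf 37.6
20.849290464190016
away t61.5 ee [0.3602 0.2498 0.2497] F [ 0.   0.2 -1.1] w 0.745 gf 0.0
white_cover [0.629 0.127 0.066] 0.65
orange_cover [ 0.605 -0.129  0.06 ] 0.6
red_bin [0.691 0.386 0.001] 0.58
tape_roll [0.694 0.388 0.002] 0.65
tape_roll [ 0.658 -0.346  0.033] 0.64
screwdriver [ 0.824 -0.029  0.026] 0.56
[0.6338 0.1339 0.07  ] [-0.0043 -0.0035  0.07  ]
[ 0.6075 -0.1325  0.0699] [ 0.0106 -0.0041  0.0699]
```

View pics/t5.png

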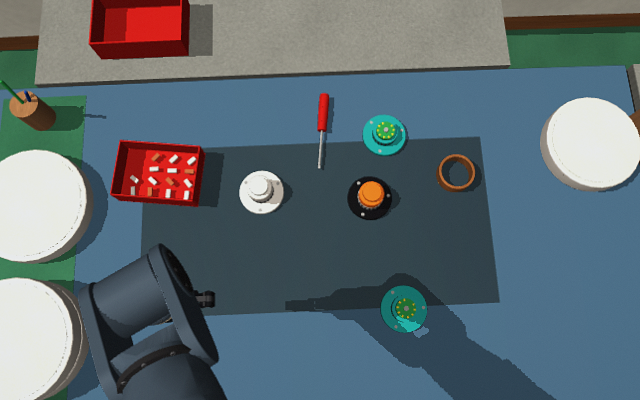

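View pics/c5.png

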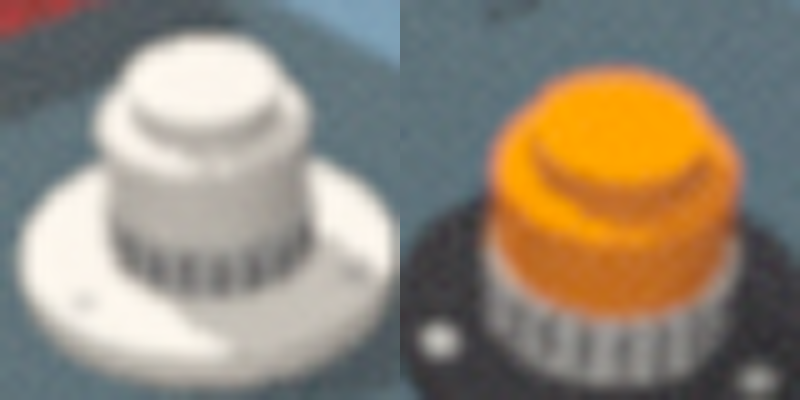

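Both covers sit level, with tops at 70 mm, which is 32 + 38. White is at (262,190) and orange at (370,196). The bin, tape roll and screwdriver have not moved.

```bash
python3 -c "
from bench import manip
print(manip.sign_off(), manip.current_time())"
```

```text
the job is handed in; nothing more can be done
the job is handed in; nothing more can be done
```

Both lamps are finished and handed in at about 62 s: the heat sink, keyed LED board and white cover are on the white base, the orange cover is on the black base, everything measured fully down and level, and the bin, tape roll and screwdriver were left where they were.

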